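# Eject a stuck hardness specimen from its holder

## Robot

A 6-joint arm with a two-finger parallel gripper is mounted at the origin on the work surface. World frame = base frame: x ahead of the robot, y to its left, z up, the work surface at z = 0. Lengths are in m, angles in degrees, forces in N, time in s.
With the tool pointing down it reaches from about 0.325 to 0.775 m from the base axis. Payload 5.5 kg.
Tool frame: the origin (TCP) lies midway between the tips of the shut fingers; the grasp point (between the pads) lies 19 mm behind it; z points along the fingers, y is the line along which they close (so a half turn about z gives the same grasp; the last joint's range is limited). The gripper opens to 85 mm and grips with 20 to 120 N. Pads are 22 mm wide; open, the fingers measure 114 mm over their backs; the gripper's body (76 mm by 85 mm) begins 54 mm behind the grasp point. The pads swing forward as they close: fully open they stand 13 mm farther back than shut.
Start: joints at [71.58, 5.22, 70.514, -0, 104.267, -3.249], TCP at [0.157, 0.579, 0.231] pointing down, gripper open.
Joint ranges: [-164.24, 164.24], [-49.07, 125.15], [9.68, 141.18], [-86.29, 266.29], [3.28, 154.24], [-151.56, 151.56]. Speed limits (degrees/s): [147.25, 147.25, 172.46, 180, 180, 180].

## Interface

Orientations are given as [roll, pitch, yaw] about the fixed x, y, z axes, in that order (R = Rz(yaw) Ry(pitch) Rx(roll)).
In Python, from station import * gives the robot as it stands. The module is installed in compiled form; this text tells all that it offers.
- The arm moves only by the shell command python3 -m handwheel 'ROWS' [OPENING] [FORCE]. ROWS is JSON, a list of rows, each an object with "travel": the shift along the tool's x, y, z scaled (see below), a list of three; "delta_rot": the turn, a rotation vector about the tool's x, y, z scaled (see below), a list of three. A call has 1 to 12 rows; each row shifts and turns the commanded pose from where the row before left it, along the tool's axes as they then stand; what a row does not reach is not made up. The controller multiplies each number of a shift by 20 mm and each number of a turn by 0.15 rad. A row lasts 1/10 s, in which the tool goes at most 50 mm and 8.59 degrees, less where a joint would pass 70% of its speed; a pose out of reach is approached as far as the arm can. A call with a number of a shift or a turn outside -1 to 1 is refused whole. A call with a gripper value outside its range is refused whole. OPENING is the opening, from -1 (shut) to 1 (fully open), set as the call begins (- or left out, the last holds). The fingers move at their own pace and stop on an object; FORCE is the grip in N (left out, the last holds). Time passes only in rows, so rows that do not move let the fingers close. It gives the time, the measured TCP pose, the force, the opening and the grip force at its end, in the units of the state.
- state(): the state, without advancing time (a new reading comes with each control period).
- capture(name): name is "scene" or "top" or "wrist"; returns a dict with "color" (420x560x3 uint8, red, green, blue), "depth" (420x560 float32, m along the optical axis (not along the pixel's ray), 0 where there is no reading), "K" (3x3 intrinsics, pixels), "rvec" (rotation vector, rad) and "tvec" (3), from world to camera coordinates, as OpenCV has them. Camera axes: x right, y down, z forward; pixel columns grow to the right and rows downward; lengths in m; the calibration is good to about 2 mm. The wrist camera is an equidistant fisheye: a pixel r from the principal point sees the ray r / f radians off the axis. A picture is of the moment at which its call begins.
- hand_in(): hands the job in; it is judged then, once.
The state is a dict: "clock": time; "joint_pos": joint angles; "joint_vel": joint speeds; "joint_efforts": joint torques, N m; "tcp_pos": TCP position; "tcp_rot": TCP orientation; "force": force on the tool from outside, world axes, zero at the start; "ft_torque": the same for the moment, N m; "opening": finger opening in m; "finger_force": force on a finger pad.
Only numpy, scipy, OpenCV 4.12 (cv2) and the standard library are available. Lean on these libraries where they do the work, as an engineer would, in place of code of your own. Each camera call takes 0.05 s, during which the arm holds its last target. There are 200 camera calls.

## Task

The black specimen is stuck in its recess in the green holder. Take the C-shaped ejector off its rubber mat, reach its pin in under the holder from the front, feel for the off-centre access hole and gently poke the specimen up until it stands about 10 mm proud, upright and still held in the recess; then draw the ejector out and stand it back upright in the middle of its mat. Never force the pin, do not touch the specimen with the gripper, and leave the jar, the steel block and the green specimen alone.

Things in the scene. Friction and masses are not known exactly. Their poses are not given: they have to be found in the camera images.
- holder: Fixed specimen holder: green plate 90 (x) x 120 (y) x 22 mm, top 95 mm above the bench, on two dark steel side walls 16 mm thick along its +y and -y edges (88 mm free between them). Open at the front (-x side) and at the back. Origin at bench height on the axis of the recess, which is in the middle of the plate; z up.
- seat (a point): Centre of the mouth of the recess, level with the holder's top face. The recess is a 31.6 mm round hole, 22 mm deep. Four spring plungers in its wall, 6 mm below the top, clamp the specimen: pushing it up takes about 4 to 12 N, and it stays at the height where it is left while its bottom is lower than the plungers (to about 15 mm proud).
- underside (a point): On the recess axis, at the underside of the aluminium floor that closes the recess, 65 mm above the bench. The floor is 8 mm thick. Its 11 mm round access hole is off-centre: the hole's centre lies 6 mm from this point, in a direction that differs each time: straight back (holder's +x) or anywhere up to 90 degrees to either side of that. It cannot be seen from above; feel for it.
- puck: The stuck specimen: black cylinder 30 mm in diameter, 21 mm high, about 50 g, with a small steel patch in its polished top. Origin at the centre of its underside, z up. At the start it rests on the recess floor (origin 73 mm above the bench), its top 1 mm below the holder's top face; 10 mm proud means origin 84 mm above the bench (6 to 14 mm proud will do).
- ejector: Loose C-shaped ejector, 0.2 kg, standing on its foot. Origin at the underside of the foot, on the axis of the pin; z up; the C opens towards +x. Foot: aluminium, 12 mm thick, 60 mm wide, x = -84 to +30 mm. Blue spine at x = -84 to -70. Blue upper arm, 30 mm wide, z = 120 to 132 mm, ending in a counterweight (x = 36 to 64, 50 mm wide, z = 108 to 132) so that it hangs level.
- grip (a point): In the orange handle, on the pin axis, 160 mm above the ejector's underside. The handle is an upright 26 x 26 mm square bar, 132 to 184 mm above the underside, exactly over the pin.
- foot (a point): Centre of the foot's underside, 27 mm behind the pin axis (ejector's -x).
- pin: Upright brass pin of the ejector, 8 mm in diameter, spring-cushioned. Origin at its lower end, 14 mm above the ejector's underside; its flat tip 30 mm higher, 44 mm above the ejector's underside. It sinks into the foot by 1 mm for each 3.5 N of push, 8 mm at most; more than 22 N on it counts as forcing.
- mat: Fixed black rubber mat, 180 (x) x 120 (y) x 3 mm, on which the ejector stands at the start. Origin at the centre of its underside.
- ref_block: Bystander: round steel reference block, 56 mm in diameter, 15 mm high. Origin at the centre of its underside.
- spare_puck: Bystander: green specimen, 30 mm in diameter, 21 mm high. Origin at the centre of its underside.
- jar: Bystander: amber glass jar with white cap, 44 mm in diameter, 65 mm high. Origin at the centre of its underside.
There are look-alikes about, which are no part of the job. Several things have the shape of the puck; the one meant has the colours described above.

How it is judged (in metres and radians):
On the way:
1. the pin, through the access hole, has poked the specimen up to stand 6 to 14 mm proud (z of puck in the frame of holder between 0.08 and 0.088 m and contact force between pin and puck above 0.3 N), for 0.1 s.
At the end, for the whole second after the job is handed in: The specimen stands 6 to 14 mm proud of the holder's top, within 0.2 rad of upright and within 4 mm of the recess axis, at rest; the ejector is released and stands upright (within 0.08 rad) at rest on its mat, the centre of its foot within 45 mm of the mat's centre (z of puck in the frame of holder between 0.08 and 0.088 m and angle between puck's own z axis and vertical below 0.2 rad and horizontal distance between puck and seat below 0.004 m and linear speed of each of puck, ejector below 0.01 m/s and horizontal distance between foot and mat below 0.045 m and z of ejector in the frame of mat between 0.001 and 0.006 m and angle between ejector's own z axis and vertical below 0.08 rad); the robot touches nothing.
It fails at once if the pin is forced: more than 22 N on it (contact force between pin and anything else above 22 N).
It fails at once if the ejector is rammed against the holder with more than 22 N (contact force between ejector and holder above 22 N).
It fails at once if the robot touches the specimen (contact force between any of the fingers, the arm and puck above 0.5 N).
It fails at once if the jar, the steel block or the green specimen is disturbed (moved more than 10 mm) (distance of any of ref_block, spare_puck, jar from where it was at the start of the episode above 0.01 m).
It also fails if it takes over 67 s, if anything falls off the work surface, if the arm or the gripper's body presses on something with over 40 N, if the wrist force passes 120 N, or if a joint passes its speed limit or range.

## Working session

There is one attempt and no reset: what is moved stays moved. The work goes in short steps, Python scripts to look and compute and a shell command to move; the robot and the scene stay as the last step left them, time stands still between calls to the robot, and variables do not carry over. Pictures are saved under pics/ and viewed, at most 10 in all, crops included, and the job is handed in when it is done.

```bash
mkdir -p pics; cat > h.py <<'E'
import numpy as np, cv2
from station import *
def save(n,f):
    c=capture(n); cv2.imwrite('pics/'+f+'.png',c['color'][:,:,::-1]); np.savez('pics/'+f+'.npz',**c); return c
def ray(c,uv,z):
    R=cv2.Rodrigues(np.array(c['rvec']))[0]; t=np.array(c['tvec']).ravel()
    uv=np.atleast_2d(uv).astype(float); d=np.c_[uv,np.ones(len(uv))]@np.linalg.inv(c['K']).T@R; o=-R.T@t
    return o+d*((z-o[2])/d[:,2])[:,None]
def cloud(c):
    R=cv2.Rodrigues(np.array(c['rvec']))[0]; t=np.array(c['tvec']).ravel()
    v,u=np.mgrid[:420,:560]; d=np.stack([u,v,np.ones_like(u)],-1)@np.linalg.inv(c['K']).T
    return (d*c['depth'][...,None]-t)@R
E
python3 - <<'E'
from h import *
print(state())
for n in('top','scene'):
    c=save(n,n+'0'); print(n,c['K'],c['rvec'],c['tvec'])
E
```

```text
{'clock': 0.0, 'joint_pos': array([ 7.15795513e+01,  5.26471421e+00,  7.05820768e+01,  1.73343063e-04,
        1.04266331e+02, -3.24788545e+00]), 'joint_vel': array([ 0.06848865,  0.02451006,  0.01884813, -0.00012324,  0.07867396,
        0.06432364]), 'joint_efforts': array([ 1.29731092e-03, -4.58728766e+01, -4.18024135e+01,  2.15917717e-04,
        1.17025705e-02,  1.00565290e-05]), 'tcp_pos': array([0.15694081, 0.57882221, 0.23013214]), 'tcp_rot': array([-1.79887070e+02, -6.57681760e-03,  1.64827473e+02]), 'force': array([-0.20028463,  0.39284626,  0.19843153]), 'ft_torque': array([-0.00496231, -0.00249345,  0.00838196]), 'finger_force': 0.0, 'opening': 0.08548778384864557}
top [[420.02107082   0.         268.16922927]
 [  0.         420.02107082 208.60144353]
 [  0.           0.           1.        ]] [ 2.21179505 -2.18831658  0.07122944] [-0.07698229  0.57875654  0.83407498]
scene [[416.08378218   0.         278.1104837 ]
 [  0.         416.08378218 203.11949027]
 [  0.           0.           1.        ]] [ 1.98384605  0.92809588 -0.49252435] [-0.31771914 -0.13576285  1.27683412]
```

View pics/top0.png

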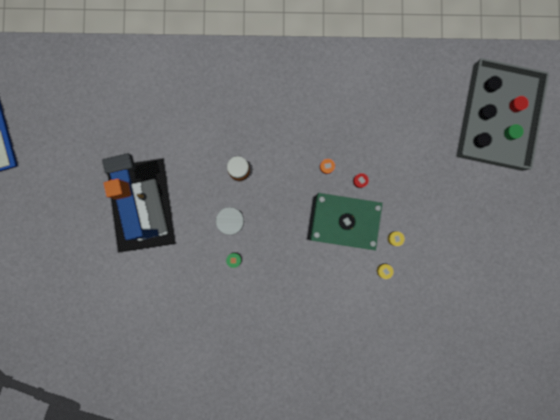

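View pics/scene0.png

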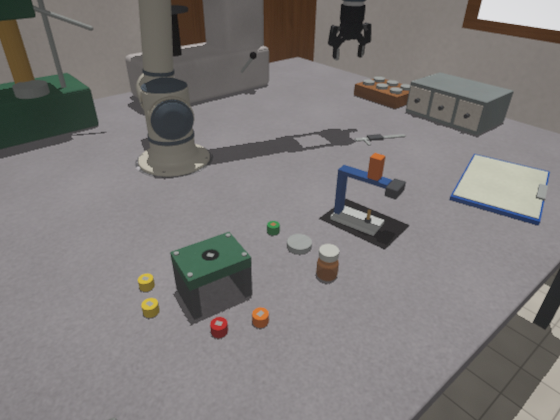

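The top view shows the holder at (346,221) with the black specimen at (347,221). The ejector's orange handle is at (117,188) and its counterweight at (118,162), on the mat at (140,205). The jar is at (238,168), the steel block at (229,221) and the green specimen at (234,260).

Look-alikes by pixel:
- Black pucks in the tray at (494,83), (488,111) and (483,140).
- Red, orange and yellow pucks at (361,180), (328,166), (397,239) and (386,271).
- Green pucks at (234,260) and (515,132).

The one meant is the black puck in the green holder, at (347,221).

```bash
python3 - <<'E'
from h import *
c=dict(np.load('pics/top0.npz')); P=cloud(c); hsv=cv2.cvtColor(c['color'],cv2.COLOR_RGB2HSV); Z=P[...,2]
def rep(n,m,z):
    m=m.astype(np.uint8); k,l,s,ce=cv2.connectedComponentsWithStats(m)
    i=1+np.argmax(s[1:,4]); cn=cv2.findContours((l==i).astype(np.uint8),0,2)[0][0][:,0]
    w=ray(c,cn,z)[:,:2]*1000
    r=cv2.minAreaRect(w.astype(np.float32)); q=P[l==i]
    print(n,s[i],'rect',np.round(r[0],1),np.round(r[1],1),round(r[2],1),'depth med',np.round(np.median(q,0)*1000,1))
box=np.zeros(Z.shape,bool); box[140:260,90:190]=1
hb=np.zeros(Z.shape,bool); hb[180:260,300:390]=1
hue,S,V=cv2.split(hsv)
rep('handle',box&(hue<15)&(S>150)&(V>90)&(Z>.175),.187)
rep('handle depth',box&(Z>.17),.187)
rep('cw',box&(Z>.122)&(Z<.15)&(S<90),.135)
rep('arm',box&(Z>.122)&(Z<.15)&(hue>100)&(S>90),.135)
rep('mat',(lambda m:m)(box&((V<40)|(Z>.008))),.003)
rep('plate',hb&(Z>.08),.095)
pl=hb&(Z>.08)
rep('puck',hb&(V<35)&(Z>.08),.094)
for n,u,v in(('jar',238,168),('block',229,221),('spare',234,260),('tray',500,110)): print(n,np.round(P[v,u]*1000))
im=c['color'][:,:,::-1]
a=cv2.resize(im[140:260,90:190],None,fx=4,fy=4,interpolation=2);b=cv2.resize(im[180:260,300:390],None,fx=4,fy=4,interpolation=2)
o=np.zeros((480,760,3),np.uint8);o[:,:400]=a;o[:320,400:]=b;cv2.imwrite('pics/crop.png',o)
E
```

```text
handle [104 180  18  17 243] rect [601.4 181.8] [26.6 25.1] 12.9 depth med [601.  182.  186.4]
handle depth [104 179  21  19 319] rect [601.2 180. ] [28.  30.2] 14.8 depth med [601.  180.3 186.1]
cw [102 153  33  22 469] rect [649.  192.9] [29.9 52.5] 15.0 depth med [650.  193.5 134.5]
arm [117 194  28  46 721] rect [556.6 169.7] [74.6 32.4] 15.6 depth med [554.3 170.4 134.7]
mat [ 102  153   73   98 5018] rect [595.7 197.9] [198.2 126.2] 9.2 depth med [588.7 173.1  15.5]
plate [ 311  192   72   59 3244] rect [ 553.7 -214. ] [121.9  91. ] 81.8 depth med [ 553.8 -213.5   94.8]
puck [340 214  14  15  82] rect [ 554.1 -214.1] [24.6 24.9] 45.3 depth med [ 554.2 -213.1   93.9]
jar [654. -12.  65.]
block [554.   8.  14.]
spare [476.  -4.  21.]
tray [ 793. -555.    1.]
```

View pics/crop.png

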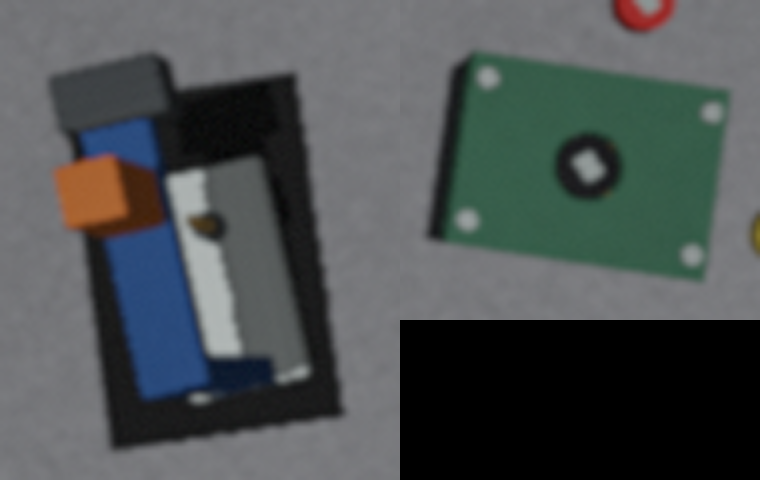

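Crop check: the black disc with a bright steel patch, at crop (588,166), sits in the green plate. The ejector handle is at crop (95,190), and its pin is visible at (210,225).

```bash
cat >> h.py <<'E'
from scipy.spatial.transform import Rotation as Ro
def plan(x,y,z,yaw):
    "units of turn (do first) then units of shift in the turned tool frame; mm, deg"
    s=state(); A=Ro.from_euler('xyz',s['tcp_rot'],degrees=True); B=Ro.from_euler('xyz',[180,0,yaw],degrees=True)
    print('t',s['clock'],'tcp',np.round(s['tcp_pos']*1000,1),np.round(s['tcp_rot'],2),'F',np.round(s['force'],2),'open',s['opening'])
    print('turn units',np.round((A.inv()*B).as_rotvec()/.15,3),'shift units',np.round(B.inv().apply(np.array([x,y,z])-s['tcp_pos']*1000)/20,3))
E
python3 - <<'E'
from h import *
c=dict(np.load('pics/top0.npz'))
m=ray(c,[[90+297/4,140+75/4],[90+113/4,140+447/4],[90+343/4,140+412/4]],.003); print('mat corners',m.round(4),'centre',(m[0]+m[1])/2)
plan(601.3,181,220,194.8)
E
```

```text
mat corners [[0.6808 0.1443 0.003 ]
 [0.489  0.2331 0.003 ]
 [0.5079 0.1168 0.003 ]] centre [0.5848687  0.18871158 0.003     ]
t 0.1 tcp [157.  578.8 230.2] [-1.7990e+02 -1.0000e-02  1.6483e+02] F [ 0.05 -0.53  0.27] open 0.08534042178723161
turn units [-0.012 -0.004 -3.488] shift units [-16.398 -24.906   0.511]
```

```bash
python3 -m handwheel '[{"travel":[0,0,0],"delta_rot":[0,0,-0.87]},{"travel":[0,0,0],"delta_rot":[0,0,-0.87]},{"travel":[0,0,0],"delta_rot":[0,0,-0.87]},{"travel":[0,0,0],"delta_rot":[0,0,-0.88]},{"travel":[-0.65,-1,0],"delta_rot":[0,0,0]},{"travel":[-0.65,-1,0],"delta_rot":[0,0,0]},{"travel":[-0.65,-1,0],"delta_rot":[0,0,0]},{"travel":[-0.65,-1,0],"delta_rot":[0,0,0]},{"travel":[-0.65,-1,0],"delta_rot":[0,0,0]},{"travel":[-0.65,-1,0],"delta_rot":[0,0,0]},{"travel":[-0.65,-1,0],"delta_rot":[0,0,0]},{"travel":[-0.65,-1,0],"delta_rot":[0,0,0]}]' 1 80
```

```text
clock: 1.3
tcp_pos: [0.299, 0.4502, 0.2307]
tcp_rot: [-180.0, -0.0, -165.2]
force: [-0.1, 0.2, -0.5]
opening: 0.0855
finger_force: 0.0
```

```bash
python3 -m handwheel '[{"travel":[-0.66,-1,0],"delta_rot":[0,0,0]},{"travel":[-0.66,-1,0],"delta_rot":[0,0,0]},{"travel":[-0.66,-1,0],"delta_rot":[0,0,0]},{"travel":[-0.66,-1,0],"delta_rot":[0,0,0]},{"travel":[-0.66,-1,0],"delta_rot":[0,0,0]},{"travel":[-0.66,-1,0],"delta_rot":[0,0,0]},{"travel":[-0.66,-1,0],"delta_rot":[0,0,0]},{"travel":[-0.66,-1,0],"delta_rot":[0,0,0]},{"travel":[-0.66,-1,0],"delta_rot":[0,0,0]},{"travel":[-0.66,-1,0],"delta_rot":[0,0,0]},{"travel":[-0.66,-1,0],"delta_rot":[0,0,0]},{"travel":[-0.66,-1,0],"delta_rot":[0,0,0]}]'
python3 -m handwheel '[{"travel":[-0.66,-1,0],"delta_rot":[0,0,0]},{"travel":[-0.66,-1,0],"delta_rot":[0,0,0]},{"travel":[-0.66,-1,0],"delta_rot":[0,0,0]},{"travel":[-0.66,-1,0],"delta_rot":[0,0,0]},{"travel":[-0.66,-0.9,0],"delta_rot":[0,0,0]},{"travel":[0,0,0],"delta_rot":[0,0,0]},{"travel":[0,0,0],"delta_rot":[0,0,0]}]'
python3 - <<'E'
from h import *
plan(601.3,181,146,194.8)
c=save('scene','s1'); save('wrist','w1')
E
```

```text
clock: 2.5
tcp_pos: [0.5135, 0.2587, 0.2307]
tcp_rot: [-180.0, -0.1, -165.2]
force: [0.4, 0.1, 0.9]
opening: 0.0856
finger_force: 0.0
clock: 3.2
tcp_pos: [0.6018, 0.1815, 0.2304]
tcp_rot: [180.0, -0.1, -165.2]
force: [-0.4, 0.2, 0.5]
opening: 0.0857
finger_force: 0.0
t 3.2 tcp [601.8 181.5 230.4] [ 1.7998e+02 -1.0000e-01 -1.6522e+02] F [-0.44  0.23  0.52] open 0.08566251717652824
turn units [ 0.003 -0.011 -0.003] shift units [ 0.029 -0.017  4.22 ]
```

View pics/w1.png

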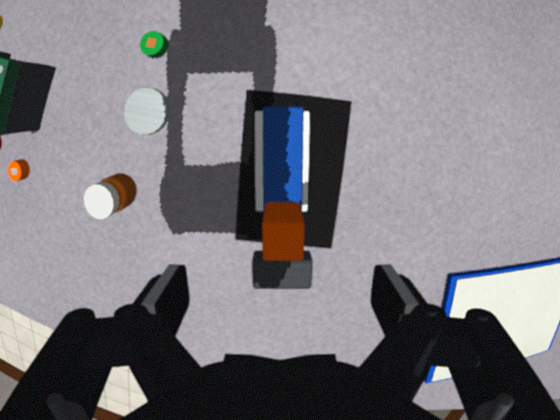

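The wrist view shows the handle at (284,230), centred between the fingers (about column 279) and square to them. I'm going down and closing.

```bash
python3 -m handwheel '[{"travel":[0,0,0.8],"delta_rot":[0,0,0]},{"travel":[0,0,0.8],"delta_rot":[0,0,0]},{"travel":[0,0,0.8],"delta_rot":[0,0,0]},{"travel":[0,0,0.8],"delta_rot":[0,0,0]},{"travel":[0,0,0.6],"delta_rot":[0,0,0]},{"travel":[0,0,0.42],"delta_rot":[0,0,0]},{"travel":[0,0,0],"delta_rot":[0,0,0]}]'
python3 -m handwheel '[{"travel":[0,0,0],"delta_rot":[0,0,0]},{"travel":[0,0,0],"delta_rot":[0,0,0]},{"travel":[0,0,0],"delta_rot":[0,0,0]},{"travel":[0,0,0],"delta_rot":[0,0,0]},{"travel":[0,0,0],"delta_rot":[0,0,0]},{"travel":[0,0,0],"delta_rot":[0,0,0]},{"travel":[0,0,0],"delta_rot":[0,0,0]},{"travel":[0,0,0],"delta_rot":[0,0,0]}]' -1 100
python3 -m handwheel '[{"travel":[0,0,-0.5],"delta_rot":[0,0,0]},{"travel":[0,0,-0.5],"delta_rot":[0,0,0]},{"travel":[0,0,-1],"delta_rot":[0,0,0]},{"travel":[0,0,-1],"delta_rot":[0,0,0]},{"travel":[0,0,-1],"delta_rot":[0,0,0]},{"travel":[0,0,-1],"delta_rot":[0,0,0]},{"travel":[0,0,0],"delta_rot":[0,0,0]}]'
python3 - <<'E'
from h import *
# target pre-entry: 150 mm in front of holder axis
a=np.radians(-8); print(554-150*np.cos(a),-214-150*np.sin(a))
plan(554-150*np.cos(a),-214-150*np.sin(a),246,172)
E
```

```text
clock: 4.0
tcp_pos: [0.6012, 0.1816, 0.1451]
tcp_rot: [180.0, -0.2, -165.2]
force: [-0.5, -0.3, 0.0]
opening: 0.0852
finger_force: 0.0
clock: 4.8
tcp_pos: [0.6022, 0.182, 0.1476]
tcp_rot: [180.0, 0.1, -165.2]
force: [0.7, 1.2, 5.7]
opening: 0.025
finger_force: 98.7
clock: 5.5
tcp_pos: [0.6028, 0.1817, 0.251]
tcp_rot: [-180.0, 0.3, -165.2]
force: [0.0, -0.6, -1.4]
opening: 0.0251
finger_force: 98.2
405.45978968876443 -193.12403485599017
t 5.5 tcp [602.8 181.7 251. ] [-179.97    0.33 -165.19] F [ 0.02 -0.61 -1.37] open 0.025140198421671717
turn units [0.005 0.038 2.654] shift units [  7.162 -19.93    0.25 ]
```

```bash
python3 -m handwheel '[{"travel":[0,0,0],"delta_rot":[0,0,0.66]},{"travel":[0,0,0],"delta_rot":[0,0,0.66]},{"travel":[0,0,0],"delta_rot":[0,0,0.66]},{"travel":[0,0,0],"delta_rot":[0,0,0.67]},{"travel":[0.34,-0.9,0],"delta_rot":[0,0,0]},{"travel":[0.34,-0.95,0],"delta_rot":[0,0,0]},{"travel":[0.34,-0.95,0],"delta_rot":[0,0,0]},{"travel":[0.34,-0.95,0],"delta_rot":[0,0,0]},{"travel":[0.34,-0.95,0],"delta_rot":[0,0,0]},{"travel":[0.34,-0.95,0],"delta_rot":[0,0,0]},{"travel":[0.34,-0.95,0],"delta_rot":[0,0,0]},{"travel":[0.34,-0.95,0],"delta_rot":[0,0,0]}]'
python3 -m handwheel '[{"travel":[0.34,-0.95,0],"delta_rot":[0,0,0]},{"travel":[0.34,-0.95,0],"delta_rot":[0,0,0]},{"travel":[0.34,-0.95,0],"delta_rot":[0,0,0]},{"travel":[0.34,-0.95,0],"delta_rot":[0,0,0]},{"travel":[0.34,-0.95,0],"delta_rot":[0,0,0]},{"travel":[0.34,-0.95,0],"delta_rot":[0,0,0]},{"travel":[0.34,-0.95,0],"delta_rot":[0,0,0]},{"travel":[0.34,-0.95,0],"delta_rot":[0,0,0]},{"travel":[0.34,-0.95,0],"delta_rot":[0,0,0]},{"travel":[0.34,-0.95,0],"delta_rot":[0,0,0]},{"travel":[0.34,-0.95,0],"delta_rot":[0,0,0]},{"travel":[0.34,-0.95,0],"delta_rot":[0,0,0]}]'
python3 -m handwheel '[{"travel":[0.34,-0.6,0],"delta_rot":[0,0,0]},{"travel":[0,0,0],"delta_rot":[0,0,0]},{"travel":[0,0,0],"delta_rot":[0,0,0]}]'
python3 - <<'E'
from h import *
plan(405.5,-193.1,157,172)
c=save('top','t2')
P=cloud(c); hsv=cv2.cvtColor(c['color'],cv2.COLOR_RGB2HSV); hue,S,V=cv2.split(hsv); Z=P[...,2]
m=(hue>100)&(hue<130)&(S>90)&(abs(P[...,0]-.37)<.15)&(abs(P[...,1]+.19)<.1)&(Z>.1)
print('arm',m.sum(),np.median(P[m],0)); q=P[m]; x,y=q[:,0],q[:,1]; print('arm yaw',np.degrees(np.arctan(np.polyfit(x,y,1)[0])))
m=(hue<15)&(S>150)&(V>60)&(Z>.2); print('handle',m.sum(),np.median(P[m],0) if m.any() else 0)
# precise holder
g=(abs(P[...,0]-.554)<.07)&(abs(P[...,1]+.214)<.09)&(abs(Z-.095)<.008)
cn=max(cv2.findContours(g.astype(np.uint8),0,2)[0],key=len)[:,0]; print(cv2.minAreaRect((ray(c,cn,.095)[:,:2]*1000).astype(np.float32)))
E
```

```text
clock: 6.7
tcp_pos: [0.5263, 0.0388, 0.2455]
tcp_rot: [-180.0, -0.1, 172.0]
force: [1.1, -0.9, -1.6]
opening: 0.0252
finger_force: 98.4
clock: 7.9
tcp_pos: [0.414, -0.1755, 0.2457]
tcp_rot: [180.0, -0.1, 172.0]
force: [-0.5, 0.8, -1.7]
opening: 0.0252
finger_force: 98.4
clock: 8.2
tcp_pos: [0.4062, -0.1856, 0.2461]
tcp_rot: [180.0, -0.0, 172.0]
force: [0.0, -0.7, -2.2]
opening: 0.025
finger_force: 98.7
t 8.2 tcp [ 406.2 -185.6  246.1] [ 1.7996e+02 -5.0000e-02  1.7200e+02] F [ 0.01 -0.69 -2.18] open 0.024982544068633702
turn units [ 0.004 -0.006  0.   ] shift units [-0.015 -0.374  4.456]
arm 948 [ 0.34924715 -0.17395089  0.23338379]
arm yaw -9.605286221550752
handle 96 [ 0.420637   -0.18127567  0.27111813]
((554.1488647460938, -214.49420166015625), (121.0529556274414, 89.97053527832031), 81.82843017578125)
```

View pics/t2.png

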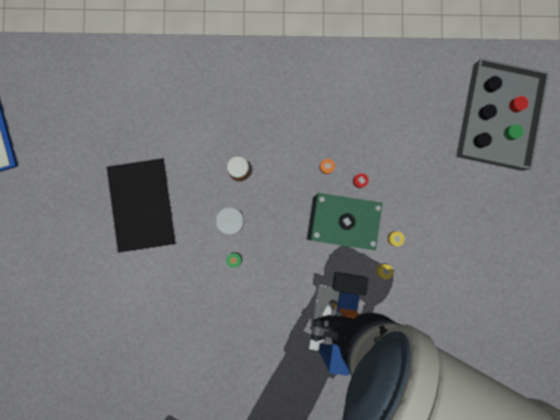

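The ejector hangs level in the gripper, with its counterweight at (351,284) in front of the holder at (346,221). The mat at (141,205) is now clear. I'll measure the counterweight and mat from this picture.

```bash
python3 - <<'E'
from h import *
c=dict(np.load('pics/t2.npz'));P=cloud(c);Z=P[...,2];hsv=cv2.cvtColor(c['color'],cv2.COLOR_RGB2HSV); hue,S,V=cv2.split(hsv)
def R(n,m,z):
    k,l,s,_=cv2.connectedComponentsWithStats(m.astype(np.uint8)); l=(l==1+np.argmax(s[1:,4])).astype(np.uint8)
    cn=cv2.findContours(l,0,2)[0][0][:,0]; print(n,l.sum(),cv2.minAreaRect((ray(c,cn,z)[:,:2]*1000).astype(np.float32)))
b=np.zeros(Z.shape,bool);b[265:305,325:375]=1
R('cw',b&(abs(Z-.2335)<.01)&(S<100),.2335)
b[:]=0;b[150:260,95:185]=1;R('mat',b&(V<40),.003)
b[:]=0;b[200:240,330:365]=1;m=b&(V<35);R('puck',m,.094)
a=np.radians(-8.1);print('expect cw',406.2+50*np.cos(a),-185.6+50*np.sin(a))
E
```

```text
cw 650 ((450.20513916015625, -191.56948852539062), (51.36597442626953, 42.82924270629883), 81.84515380859375)
mat 4731 ((584.9892578125, 190.22332763671875), (174.26229858398438, 114.19612884521484), 9.314663887023926)
puck 38 ((555.0804443359375, -215.0670166015625), (24.608173370361328, 19.624492645263672), 45.404850006103516)
expect cw 455.70118288582785 -192.64506159687912
```

```bash
python3 -m handwheel '[{"travel":[0,-0.38,0],"delta_rot":[0,0,0]},{"travel":[0,0,0.7],"delta_rot":[0,0,0]},{"travel":[0,0,0.7],"delta_rot":[0,0,0]},{"travel":[0,0,0.7],"delta_rot":[0,0,0]},{"travel":[0,0,0.7],"delta_rot":[0,0,0]},{"travel":[0,0,0.7],"delta_rot":[0,0,0]},{"travel":[0,0,0.6],"delta_rot":[0,0,0]},{"travel":[0,0,0.38],"delta_rot":[0,0,0]},{"travel":[0,0,0],"delta_rot":[0,0,0]},{"travel":[0,0,0],"delta_rot":[0,0,0]}]'
cat >> h.py <<'E'
def hold(px=554.3,py=-214.4,yaw=-8.1):
    s=state(); a=np.radians(yaw); d=s['tcp_pos']*1000-[px,py,0]; c,n=np.cos(a),np.sin(a)
    F=s['force']
    print('t %.2f hx %.2f hy %.2f u %.2f F(h) %.2f %.2f %.2f rot'%(s['clock'],c*d[0]+n*d[1],-n*d[0]+c*d[1],d[2]-144.6,c*F[0]+n*F[1],-n*F[0]+c*F[1],F[2]),np.round(s['tcp_rot'],2),'ft',np.round(s['ft_torque'],2))
E
python3 -c "
from h import *
hold()"
```

```text
clock: 9.25
tcp_pos: [0.4054, -0.1934, 0.1576]
tcp_rot: [-180.0, 0.0, 172.0]
force: [-0.4, -1.7, -1.8]
opening: 0.025
finger_force: 98.6
t 9.25 hx -150.33 hy -0.19 u 13.00 F(h) -0.12 -1.73 -1.80 rot [-1.7999e+02  3.0000e-02  1.7204e+02] ft [-0.07  0.05  0.06]
```

```bash
python3 -m handwheel '[{"travel":[-0.7,0,0],"delta_rot":[0,0,0]},{"travel":[-0.7,0,0],"delta_rot":[0,0,0]},{"travel":[-0.7,0,0],"delta_rot":[0,0,0]},{"travel":[-0.7,0,0],"delta_rot":[0,0,0]},{"travel":[-0.7,0,0],"delta_rot":[0,0,0]},{"travel":[-0.7,0,0],"delta_rot":[0,0,0]}]'
python3 -m handwheel '[{"travel":[-0.7,0,0],"delta_rot":[0,0,0]},{"travel":[-0.7,0,0],"delta_rot":[0,0,0]},{"travel":[-0.7,0,0],"delta_rot":[0,0,0]},{"travel":[-0.7,0,0],"delta_rot":[0,0,0]},{"travel":[-0.5,0,0],"delta_rot":[0,0,0]},{"travel":[-0.32,0,0],"delta_rot":[0,0,0]},{"travel":[0,0,0],"delta_rot":[0,0,0]},{"travel":[0,0,0],"delta_rot":[0,0,0]}]'
python3 - <<'E'
from h import *
hold(); save('scene','s3')
c=cv2.imread('pics/s3.png')[200:340,140:300]; cv2.imwrite('pics/s3c.png',cv2.resize(c,None,fx=4,fy=4,interpolation=2))
E
```

```text
clock: 9.85
tcp_pos: [0.4896, -0.2053, 0.1584]
tcp_rot: [-180.0, 0.1, 172.0]
force: [0.5, -0.2, -2.6]
opening: 0.0249
finger_force: 98.6
clock: 10.65
tcp_pos: [0.56, -0.215, 0.1574]
tcp_rot: [-180.0, -0.0, 172.0]
force: [-0.5, -0.3, -1.7]
opening: 0.0251
finger_force: 98.6
t 10.65 hx 5.77 hy 0.26 u 12.77 F(h) -0.40 -0.41 -1.72 rot [-1.8000e+02 -1.0000e-02  1.7205e+02] ft [-0.01  0.01  0.03]
```

View pics/s3c.png

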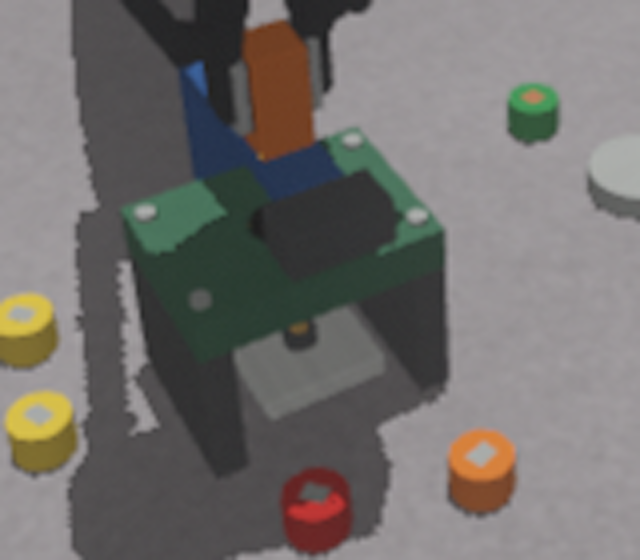

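The ejector is under the holder: the pin shows at (298,330) and the foot is centred between the walls. Now I feel upward.

```bash
python3 -m handwheel '[{"travel":[0,0,-0.2],"delta_rot":[0,0,0]},{"travel":[0,0,-0.15],"delta_rot":[0,0,0]},{"travel":[0,0,-0.1],"delta_rot":[0,0,0]},{"travel":[0,0,-0.05],"delta_rot":[0,0,0]},{"travel":[0,0,0],"delta_rot":[0,0,0]}]'
python3 -c "
from h import *
hold()"
```

```text
clock: 11.2
tcp_pos: [0.5603, -0.215, 0.1676]
tcp_rot: [-180.0, 0.0, 172.0]
force: [0.1, -0.1, -2.1]
opening: 0.0249
finger_force: 98.6
t 11.20 hx 6.00 hy 0.22 u 23.05 F(h) 0.10 -0.04 -2.13 rot [-1.7999e+02  3.0000e-02  1.7205e+02] ft [ 0.01 -0.01  0.02]
```

```bash
python3 -m handwheel '[{"travel":[0,0,-0.05],"delta_rot":[0,0,0]},{"travel":[0,0,0],"delta_rot":[0,0,0]}]'; python3 -m handwheel '[{"travel":[0,0,-0.05],"delta_rot":[0,0,0]},{"travel":[0,0,0],"delta_rot":[0,0,0]}]'
python3 -c "
from h import *
hold()"
```

```text
clock: 11.4
tcp_pos: [0.5602, -0.215, 0.1683]
tcp_rot: [-180.0, -0.0, 172.0]
force: [-0.7, 0.4, -2.5]
opening: 0.025
finger_force: 98.6
clock: 11.6
tcp_pos: [0.5603, -0.215, 0.1694]
tcp_rot: [-180.0, 0.0, 172.0]
force: [-0.6, -0.3, -2.2]
opening: 0.025
finger_force: 98.6
t 11.60 hx 5.98 hy 0.26 u 24.75 F(h) -0.59 -0.41 -2.15 rot [-180.      0.    172.05] ft [-0.   -0.04  0.  ]
```

```bash
python3 -m handwheel '[{"travel":[0,0,-0.05],"delta_rot":[0,0,0]},{"travel":[0,0,0],"delta_rot":[0,0,0]}]'; python3 -m handwheel '[{"travel":[0,0,-0.05],"delta_rot":[0,0,0]},{"travel":[0,0,0],"delta_rot":[0,0,0]}]';python3 -m handwheel '[{"travel":[0,0,-0.05],"delta_rot":[0,0,0]},{"travel":[0,0,0],"delta_rot":[0,0,0]}]'
python3 -c "
from h import *
hold()"
```

```text
clock: 11.8
tcp_pos: [0.5603, -0.215, 0.1704]
tcp_rot: [-180.0, 0.0, 172.1]
force: [-0.7, 0.8, -2.3]
opening: 0.0251
finger_force: 98.6
clock: 12.0
tcp_pos: [0.5603, -0.215, 0.1715]
tcp_rot: [-180.0, 0.0, 172.0]
force: [0.3, -0.1, -1.1]
opening: 0.025
finger_force: 98.6
clock: 12.2
tcp_pos: [0.5603, -0.215, 0.1725]
tcp_rot: [-180.0, 0.0, 172.0]
force: [-0.7, 0.8, -2.9]
opening: 0.0247
finger_force: 98.6
t 12.20 hx 6.00 hy 0.26 u 27.87 F(h) -0.77 0.69 -2.88 rot [-1.8000e+02  1.0000e-02  1.7205e+02] ft [-0.01  0.03 -0.03]
```

```bash
for i in 1; do :; done; python3 -m handwheel '[{"travel":[0,0,-0.05],"delta_rot":[0,0,0]},{"travel":[0,0,0],"delta_rot":[0,0,0]}]'; python3 -m handwheel '[{"travel":[0,0,-0.05],"delta_rot":[0,0,0]},{"travel":[0,0,0],"delta_rot":[0,0,0]}]';python3 -m handwheel '[{"travel":[0,0,-0.05],"delta_rot":[0,0,0]},{"travel":[0,0,0],"delta_rot":[0,0,0]}]'
python3 -c "
from h import *
hold()"
```

```text
clock: 12.4
tcp_pos: [0.5603, -0.215, 0.1734]
tcp_rot: [-180.0, 0.0, 172.0]
force: [-0.0, -0.1, -1.9]
opening: 0.025
finger_force: 98.6
clock: 12.6
tcp_pos: [0.5602, -0.215, 0.174]
tcp_rot: [180.0, -0.0, 172.0]
force: [0.7, 0.1, -3.0]
opening: 0.0248
finger_force: 98.5
clock: 12.8
tcp_pos: [0.5602, -0.2149, 0.1747]
tcp_rot: [180.0, -0.0, 172.0]
force: [1.4, -0.6, -5.6]
opening: 0.0253
finger_force: 98.4
t 12.80 hx 5.88 hy 0.29 u 30.11 F(h) 1.44 -0.42 -5.61 rot [ 1.7999e+02 -4.0000e-02  1.7205e+02] ft [-0.11 -0.26 -0.03]
```

The pin found no floor at u=21 and made contact at about u=29, which is the underside of the specimen. So the pin is through the hole, and I keep pushing gently.

```bash
python3 -m handwheel '[{"travel":[0,0,-0.05],"delta_rot":[0,0,0]},{"travel":[0,0,0],"delta_rot":[0,0,0]}]'; python3 -m handwheel '[{"travel":[0,0,-0.05],"delta_rot":[0,0,0]},{"travel":[0,0,0],"delta_rot":[0,0,0]}]';python3 -m handwheel '[{"travel":[0,0,-0.05],"delta_rot":[0,0,0]},{"travel":[0,0,0],"delta_rot":[0,0,0]}]'
python3 -c "
from h import *
hold()"
```

```text
clock: 13.0
tcp_pos: [0.5601, -0.2149, 0.1755]
tcp_rot: [180.0, -0.1, 172.0]
force: [0.9, -1.3, -8.7]
opening: 0.0247
finger_force: 98.3
clock: 13.2
tcp_pos: [0.5602, -0.2148, 0.1766]
tcp_rot: [180.0, -0.0, 172.1]
force: [2.1, 0.3, -9.8]
opening: 0.0248
finger_force: 98.4
clock: 13.4
tcp_pos: [0.5603, -0.2148, 0.178]
tcp_rot: [180.0, -0.0, 172.1]
force: [2.4, 0.7, -10.3]
opening: 0.0249
finger_force: 98.5
t 13.40 hx 6.00 hy 0.47 u 33.44 F(h) 2.30 1.04 -10.26 rot [ 1.7998e+02 -1.0000e-02  1.7206e+02] ft [-0.06 -0.61 -0.01]
```

```bash
python3 -m handwheel '[{"travel":[0,0,-0.05],"delta_rot":[0,0,0]},{"travel":[0,0,0],"delta_rot":[0,0,0]},{"travel":[0,0,-0.05],"delta_rot":[0,0,0]},{"travel":[0,0,0],"delta_rot":[0,0,0]},{"travel":[0,0,-0.05],"delta_rot":[0,0,0]},{"travel":[0,0,0],"delta_rot":[0,0,0]}]'; python3 -m handwheel '[{"travel":[0,0,-0.05],"delta_rot":[0,0,0]},{"travel":[0,0,0],"delta_rot":[0,0,0]},{"travel":[0,0,-0.05],"delta_rot":[0,0,0]},{"travel":[0,0,0],"delta_rot":[0,0,0]},{"travel":[0,0,-0.05],"delta_rot":[0,0,0]},{"travel":[0,0,0],"delta_rot":[0,0,0]}]'
python3 -c "
from h import *
hold()"
```

```text
clock: 14.0
tcp_pos: [0.5602, -0.2149, 0.1806]
tcp_rot: [180.0, -0.0, 172.0]
force: [4.8, -0.0, -18.0]
opening: 0.0251
finger_force: 98.8
clock: 14.6
tcp_pos: [0.5602, -0.215, 0.1845]
tcp_rot: [-180.0, 0.0, 172.0]
force: [3.1, -1.5, -15.8]
opening: 0.0246
finger_force: 98.9
t 14.60 hx 5.94 hy 0.27 u 39.92 F(h) 3.32 -1.02 -15.78 rot [-1.8000e+02  1.0000e-02  1.7205e+02] ft [-0.2  -0.93  0.03]
```

```bash
python3 -m handwheel '[{"travel":[0,0,0],"delta_rot":[0,0,0]},{"travel":[0,0,0],"delta_rot":[0,0,0]},{"travel":[0,0,0],"delta_rot":[0,0,0]}]'; python3 -m handwheel '[{"travel":[0,0,-0.03],"delta_rot":[0,0,0]},{"travel":[0,0,0],"delta_rot":[0,0,0]},{"travel":[0,0,0],"delta_rot":[0,0,0]}]'; python3 -m handwheel '[{"travel":[0,0,-0.03],"delta_rot":[0,0,0]},{"travel":[0,0,0],"delta_rot":[0,0,0]},{"travel":[0,0,0],"delta_rot":[0,0,0]}]'
python3 -c "
from h import *
hold(); save('scene','s4')
c=dict(np.load('pics/s4.npz'));c=c['color'][200:280,160:270,::-1]; cv2.imwrite('pics/s4c.png',cv2.resize(c,None,fx=6,fy=6,interpolation=2))
"
```

```text
clock: 14.9
tcp_pos: [0.5603, -0.215, 0.1845]
tcp_rot: [-180.0, 0.0, 172.0]
force: [3.8, -0.1, -14.4]
opening: 0.0249
finger_force: 98.9
clock: 15.2
tcp_pos: [0.5602, -0.215, 0.1848]
tcp_rot: [-180.0, -0.0, 172.0]
force: [4.0, -0.8, -16.6]
opening: 0.0247
finger_force: 98.9
clock: 15.5
tcp_pos: [0.5602, -0.215, 0.1852]
tcp_rot: [180.0, -0.0, 172.0]
force: [3.1, -0.5, -16.9]
opening: 0.0247
finger_force: 98.9
t 15.50 hx 5.91 hy 0.24 u 40.61 F(h) 3.12 -0.06 -16.87 rot [ 1.8000e+02 -2.0000e-02  1.7204e+02] ft [-0.29 -1.05  0.04]
```

View pics/s4c.png

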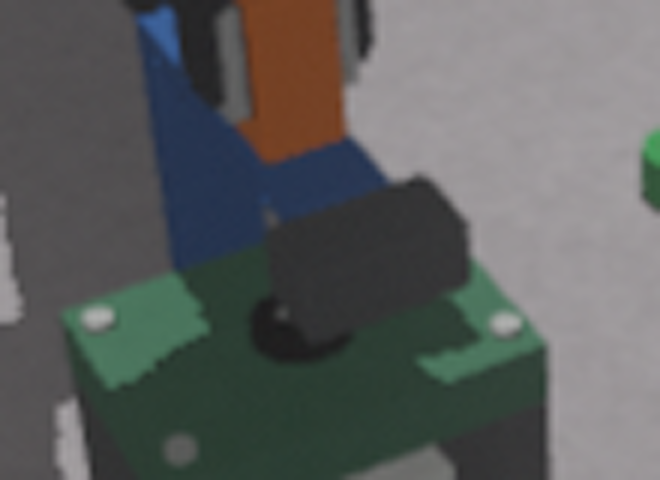

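The scene crop shows the specimen rising under the arm, its dark disc at crop (290,325), with the counterweight over part of it. I'll read its height from depth and relieve the side load.

```bash
python3 -m handwheel '[{"travel":[-0.04,0,0],"delta_rot":[0,0,0]},{"travel":[0,0,0],"delta_rot":[0,0,0]},{"travel":[0,0,0],"delta_rot":[0,0,0]}]'
cat >> h.py <<'E'
def puckz():
    c=capture('scene'); P=cloud(c); V=c['color'].max(2)
    d=np.hypot(P[...,0]-.554,P[...,1]+.2145); z=P[...,2]
    m=(d<.013)&(z>.085)&(z<.115); print('puck top z med',np.median(z[m])*1000,m.sum(), 'pct',np.percentile(z[m],[10,90])*1000)
    r=(d>.025)&(d<.045)&(abs(z-.095)<.008); print('plate',np.median(z[r])*1000)
E
python3 -c "
from h import *
hold(); puckz()"
```

```text
clock: 15.85
tcp_pos: [0.5607, -0.2151, 0.1853]
tcp_rot: [180.0, -0.1, 172.0]
force: [1.4, -0.1, -17.3]
opening: 0.0251
finger_force: 98.8
t 15.85 hx 6.40 hy 0.23 u 40.66 F(h) 1.44 0.14 -17.28 rot [ 1.8000e+02 -6.0000e-02  1.7204e+02] ft [-0.22 -0.51  0.04]
puck top z med 99.6921418702647 38 pct [ 97.54458684 100.94300539]
plate 94.49459253061963
```

```bash
python3 -m handwheel '[{"travel":[0,0,-0.03],"delta_rot":[0,0,0]},{"travel":[0,0,0],"delta_rot":[0,0,0]},{"travel":[0,0,0],"delta_rot":[0,0,0]}]'; python3 -m handwheel '[{"travel":[0,0,-0.03],"delta_rot":[0,0,0]},{"travel":[0,0,0],"delta_rot":[0,0,0]},{"travel":[0,0,0],"delta_rot":[0,0,0]}]'
python3 -c "
from h import *
hold(); puckz()"
```

```text
clock: 16.2
tcp_pos: [0.5608, -0.2151, 0.1859]
tcp_rot: [180.0, -0.0, 172.0]
force: [1.2, -1.0, -17.8]
opening: 0.0251
finger_force: 98.9
clock: 16.5
tcp_pos: [0.5608, -0.2151, 0.1864]
tcp_rot: [180.0, -0.0, 172.0]
force: [-0.0, -1.2, -20.0]
opening: 0.0249
finger_force: 98.9
t 16.50 hx 6.56 hy 0.25 u 41.78 F(h) 0.12 -1.20 -19.95 rot [ 1.8000e+02 -4.0000e-02  1.7204e+02] ft [-0.14 -0.23  0.03]
puck top z med 99.86568450582753 40 pct [ 97.02979409 102.06371624]
plate 94.44021507176225
```

The force rises without the specimen moving, so it may be tilted and binding. I'm backing off to look rather than forcing it.

```bash
python3 -m handwheel '[{"travel":[0,0,0.15],"delta_rot":[0,0,0]},{"travel":[0,0,0.15],"delta_rot":[0,0,0]},{"travel":[0,0,0.1],"delta_rot":[0,0,0]},{"travel":[0,0,0],"delta_rot":[0,0,0]}]'
python3 - <<'E'
from h import *
hold(); puckz()
c=capture('scene');P=cloud(c);d=np.hypot(P[...,0]-.554,P[...,1]+.2145);z=P[...,2]
m=(d<.0135)&(z>.09)&(z<.115);q=P[m];A=np.c_[q[:,:2]-[.554,-.2145],np.ones(len(q))]
k=np.linalg.lstsq(A,q[:,2],rcond=None)[0];r=q[:,2]-A@k
k=np.linalg.lstsq(A[abs(r)<.002],q[abs(r)<.002,2],rcond=None)[0];print('plane slope deg',np.degrees(k[:2]),'z0',k[2]*1000, np.std(r))
v,u=np.nonzero(m);print(u.min(),u.max(),v.min(),v.max())
cv2.imwrite('pics/s5c.png',cv2.resize(c['color'][230:280,180:250,::-1],None,fx=8,fy=8,interpolation=2))
E
```

```text
clock: 16.95
tcp_pos: [0.5612, -0.2152, 0.1812]
tcp_rot: [-180.0, 0.1, 172.0]
force: [-3.0, 0.5, -3.1]
opening: 0.0252
finger_force: 100.9
t 16.95 hx 6.90 hy 0.21 u 36.56 F(h) -3.07 0.10 -3.11 rot [-1.7995e+02  1.5000e-01  1.7205e+02] ft [ 0.35  0.95 -0.03]
puck top z med 99.62773375506725 32 pct [ 96.5545731  101.40498983]
plate 94.46168352597984
plane slope deg [-5.07297222  6.26740225] z0 100.28431102396577 0.0022479157371928685
202 210 250 260
```

View pics/s5c.png

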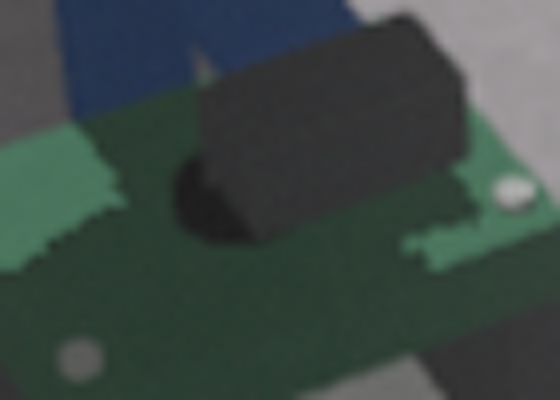

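The crop shows only the specimen's left rim at (210,205); the counterweight hides the rest. With the load off, the pin presses on the hole's back wall (Fx −3 N). I'll shift it about 2 mm towards the recess axis, which reduces the tilting moment, and push again.

```bash
python3 -m handwheel '[{"travel":[0.05,0,0],"delta_rot":[0,0,0]},{"travel":[0.05,0,0],"delta_rot":[0,0,0]},{"travel":[0,0,0],"delta_rot":[0,0,0]},{"travel":[0,0,0],"delta_rot":[0,0,0]}]'
python3 -c "
from h import *
hold()"
python3 -m handwheel '[{"travel":[0,0,-0.1],"delta_rot":[0,0,0]},{"travel":[0,0,-0.1],"delta_rot":[0,0,0]},{"travel":[0,0,0],"delta_rot":[0,0,0]},{"travel":[0,0,0],"delta_rot":[0,0,0]}]'
python3 -c "
from h import *
hold()"
```

```text
clock: 17.45
tcp_pos: [0.5595, -0.215, 0.179]
tcp_rot: [-180.0, 0.1, 172.0]
force: [0.3, -0.4, -1.2]
opening: 0.0248
finger_force: 100.9
t 17.45 hx 5.18 hy 0.17 u 34.43 F(h) 0.33 -0.40 -1.16 rot [-1.7998e+02  8.0000e-02  1.7205e+02] ft [0.03 0.03 0.  ]
clock: 17.85
tcp_pos: [0.559, -0.2148, 0.1819]
tcp_rot: [180.0, -0.0, 172.0]
force: [0.3, -0.5, -7.3]
opening: 0.0248
finger_force: 100.6
t 17.85 hx 4.73 hy 0.28 u 37.32 F(h) 0.33 -0.43 -7.27 rot [ 1.7999e+02 -4.0000e-02  1.7205e+02] ft [-0.12 -0.21  0.03]
```

```bash
python3 -m handwheel '[{"travel":[0,0,-0.05],"delta_rot":[0,0,0]},{"travel":[0,0,0],"delta_rot":[0,0,0]},{"travel":[0,0,0],"delta_rot":[0,0,0]}]'
python3 -m handwheel '[{"travel":[0,0,-0.05],"delta_rot":[0,0,0]},{"travel":[0,0,0],"delta_rot":[0,0,0]},{"travel":[0,0,0],"delta_rot":[0,0,0]}]'
python3 -m handwheel '[{"travel":[0,0,-0.05],"delta_rot":[0,0,0]},{"travel":[0,0,0],"delta_rot":[0,0,0]},{"travel":[0,0,0],"delta_rot":[0,0,0]}]'
python3 -c "
from h import *
hold();puckz()"
```

```text
clock: 18.15
tcp_pos: [0.559, -0.2147, 0.183]
tcp_rot: [180.0, -0.0, 172.0]
force: [1.5, -0.8, -8.8]
opening: 0.0251
finger_force: 100.3
clock: 18.45
tcp_pos: [0.5589, -0.2147, 0.184]
tcp_rot: [180.0, -0.1, 172.0]
force: [2.2, -0.7, -12.7]
opening: 0.025
finger_force: 100.0
clock: 18.75
tcp_pos: [0.559, -0.2146, 0.1857]
tcp_rot: [180.0, -0.0, 172.1]
force: [1.7, 0.3, -11.8]
opening: 0.0252
finger_force: 100.0
t 18.75 hx 4.68 hy 0.42 u 41.06 F(h) 1.63 0.58 -11.75 rot [ 1.7999e+02 -2.0000e-02  1.7206e+02] ft [-0.04 -0.43 -0.03]
puck top z med 101.5728422923358 38 pct [ 98.51013007 103.53618747]
plate 94.48165875585987
```

That freed it: it now moves at about 10 N and stands roughly 8 mm proud. A bit further.

```bash
python3 -m handwheel '[{"travel":[0,0,-0.05],"delta_rot":[0,0,0]},{"travel":[0,0,0],"delta_rot":[0,0,0]},{"travel":[0,0,0],"delta_rot":[0,0,0]}]'
python3 -m handwheel '[{"travel":[0,0,-0.04],"delta_rot":[0,0,0]},{"travel":[0,0,0],"delta_rot":[0,0,0]},{"travel":[0,0,0],"delta_rot":[0,0,0]}]'
python3 -c "
from h import *
hold();puckz()"
```

```text
clock: 19.1
tcp_pos: [0.559, -0.2147, 0.1868]
tcp_rot: [180.0, -0.0, 172.1]
force: [1.2, 0.7, -11.6]
opening: 0.0247
finger_force: 99.9
clock: 19.4
tcp_pos: [0.559, -0.2148, 0.1875]
tcp_rot: [180.0, 0.0, 172.0]
force: [1.6, 0.3, -12.0]
opening: 0.025
finger_force: 99.8
t 19.40 hx 4.74 hy 0.28 u 42.94 F(h) 1.55 0.51 -12.00 rot [180.     0.   172.05] ft [ 0.1  -0.31  0.01]
puck top z med 103.33876375176432 43 pct [ 96.8274877  105.34694806]
plate 94.43153642315102
```

The pin tip is at about 84 mm, so the specimen is about 10 mm proud. I'm lowering the pin, then drawing out.

```bash
python3 -m handwheel '[{"travel":[0,0,0.15],"delta_rot":[0,0,0]},{"travel":[0,0,0.15],"delta_rot":[0,0,0]},{"travel":[0,0,0.2],"delta_rot":[0,0,0]},{"travel":[0,0,0.2],"delta_rot":[0,0,0]},{"travel":[0,0,0.25],"delta_rot":[0,0,0]},{"travel":[0,0,0.25],"delta_rot":[0,0,0]},{"travel":[0,0,0.25],"delta_rot":[0,0,0]},{"travel":[0,0,0.1],"delta_rot":[0,0,0]},{"travel":[0,0,0],"delta_rot":[0,0,0]}]'
python3 -c "
from h import *
hold();puckz()"
```

```text
clock: 20.35
tcp_pos: [0.5588, -0.2147, 0.1558]
tcp_rot: [180.0, -0.1, 172.0]
force: [-0.9, 0.8, -2.2]
opening: 0.0247
finger_force: 100.8
t 20.35 hx 4.51 hy 0.32 u 11.21 F(h) -0.97 0.65 -2.17 rot [ 1.7998e+02 -6.0000e-02  1.7205e+02] ft [ 0.05  0.02 -0.02]
puck top z med 103.25420411381842 23 pct [101.95114634 104.21609916]
plate 94.5203464506116
```

```bash
python3 -m handwheel '[{"travel":[0.4,0,0],"delta_rot":[0,0,0]},{"travel":[0.75,0,0],"delta_rot":[0,0,0]},{"travel":[0.8,0,0],"delta_rot":[0,0,0]},{"travel":[0.8,0,0],"delta_rot":[0,0,0]},{"travel":[0.8,0,0],"delta_rot":[0,0,0]},{"travel":[0.8,0,0],"delta_rot":[0,0,0]},{"travel":[0.8,0,0],"delta_rot":[0,0,0]},{"travel":[0.8,0,0],"delta_rot":[0,0,0]},{"travel":[0.8,0,0],"delta_rot":[0,0,0]},{"travel":[0.5,0,0],"delta_rot":[0,0,0]},{"travel":[0.3,0,0],"delta_rot":[0,0,0]},{"travel":[0,0,0],"delta_rot":[0,0,0]}]'
python3 - <<'E'
from h import *
hold();c=save('top','t6');P=cloud(c);z=P[...,2];d=np.hypot(P[...,0]-.5543,P[...,1]+.2144)
m=(d<.02)&(z>.1);print('puck top',m.sum(),np.median(P[m],0)*1000,P[m].mean(0)*1000,np.percentile(z[m],[5,95]));q=P[m];A=np.c_[q[:,:2]-q[:,:2].mean(0),np.ones(len(q))];print('slope deg',np.degrees(np.linalg.lstsq(A,q[:,2],rcond=None)[0][:2]))
r=(d>.025)&(d<.045)&(abs(z-.095)<.008);print('plate',np.median(z[r])*1000)
a=np.radians(9.3); f=np.array([585,189.5]); p=f+27*np.array([np.cos(a),np.sin(a)]); print('pin target',p)
plan(p[0],p[1],250,189.3)
E
```

```text
clock: 21.6
tcp_pos: [0.4092, -0.194, 0.1569]
tcp_rot: [-180.0, 0.1, 172.0]
force: [-0.7, 0.4, -0.6]
opening: 0.0251
finger_force: 100.9
t 21.60 hx -146.55 hy -0.21 u 12.28 F(h) -0.70 0.30 -0.62 rot [-1.7998e+02  5.0000e-02  1.7203e+02] ft [ 0.01 -0.01  0.04]
puck top 209 [ 552.13142078 -214.5543589   104.01255472] [ 552.2327742  -214.23850515  103.98594535] [0.10084101 0.10683603]
slope deg [ 8.32422424 -1.30699996]
plate 94.96690781096713
pin target [611.64510434 193.86330317]
t 21.65 tcp [ 409.6 -194.   156.8] [-1.7998e+02  5.0000e-02  1.7203e+02] F [ 0.19 -0.04 -2.03] open 0.024858590729228164
turn units [-0.003  0.006 -2.009] shift units [-13.105  17.506  -4.662]
```

The specimen stands 9 mm proud (top at 104.0, plate at 95.0), leaning about 8° towards the front, which is within the limit. I'm returning the ejector.

```bash
python3 -m handwheel '[{"travel":[0,0,-0.6],"delta_rot":[0,0,0]},{"travel":[0,0,-0.9],"delta_rot":[0,0,0]},{"travel":[0,0,-1],"delta_rot":[0,0,0]},{"travel":[0,0,-1],"delta_rot":[0,0,0]},{"travel":[0,0,-0.8],"delta_rot":[0,0,0]},{"travel":[0,0,-0.36],"delta_rot":[0,0,0]},{"travel":[0,0,0],"delta_rot":[0,0,-0.5]},{"travel":[0,0,0],"delta_rot":[0,0,-0.5]},{"travel":[0,0,0],"delta_rot":[0,0,-0.5]},{"travel":[0,0,0],"delta_rot":[0,0,-0.51]}]'
python3 -m handwheel '[{"travel":[-0.4,0.5,0],"delta_rot":[0,0,0]},{"travel":[-0.7,0.95,0],"delta_rot":[0,0,0]},{"travel":[-0.7,0.95,0],"delta_rot":[0,0,0]},{"travel":[-0.7,0.95,0],"delta_rot":[0,0,0]},{"travel":[-0.7,0.95,0],"delta_rot":[0,0,0]},{"travel":[-0.7,0.95,0],"delta_rot":[0,0,0]},{"travel":[-0.7,0.95,0],"delta_rot":[0,0,0]},{"travel":[-0.7,0.95,0],"delta_rot":[0,0,0]},{"travel":[-0.7,0.95,0],"delta_rot":[0,0,0]},{"travel":[-0.7,0.95,0],"delta_rot":[0,0,0]},{"travel":[-0.7,0.95,0],"delta_rot":[0,0,0]},{"travel":[-0.7,0.95,0],"delta_rot":[0,0,0]}]'
python3 -m handwheel '[{"travel":[-0.7,0.95,0],"delta_rot":[0,0,0]},{"travel":[-0.7,0.95,0],"delta_rot":[0,0,0]},{"travel":[-0.7,0.95,0],"delta_rot":[0,0,0]},{"travel":[-0.7,0.95,0],"delta_rot":[0,0,0]},{"travel":[-0.7,0.95,0],"delta_rot":[0,0,0]},{"travel":[-0.7,0.95,0],"delta_rot":[0,0,0]},{"travel":[-0.7,0.85,0],"delta_rot":[0,0,0]},{"travel":[-0.3,0.3,0],"delta_rot":[0,0,0]},{"travel":[0,0,0],"delta_rot":[0,0,0]},{"travel":[0,0,0],"delta_rot":[0,0,0]}]'
python3 -c "
from h import *
plan(611.6,193.9,148.6,189.3)"
```

```text
clock: 22.65
tcp_pos: [0.4097, -0.1939, 0.2495]
tcp_rot: [180.0, -0.0, -170.5]
force: [-0.3, -0.2, -2.0]
opening: 0.0251
finger_force: 101.1
clock: 23.85
tcp_pos: [0.5343, 0.0505, 0.2494]
tcp_rot: [180.0, -0.0, -170.8]
force: [-0.2, -0.0, -2.4]
opening: 0.025
finger_force: 101.1
clock: 24.85
tcp_pos: [0.6141, 0.2004, 0.2494]
tcp_rot: [-180.0, -0.0, -170.7]
force: [-0.1, -0.2, -1.5]
opening: 0.025
finger_force: 100.9
t 24.85 tcp [614.1 200.4 249.4] [-1.7998e+02 -5.0000e-02 -1.7072e+02] F [-0.08 -0.19 -1.5 ] open 0.02503979781515594
turn units [-0.003 -0.005 -0.002] shift units [ 0.175 -0.298  5.041]
```

Correct sideways, lower to about 1 mm above the mat, then feel for it.

```bash
python3 -m handwheel '[{"travel":[0.17,-0.3,0],"delta_rot":[0,0,0]},{"travel":[0,0,0.8],"delta_rot":[0,0,0]},{"travel":[0,0,0.9],"delta_rot":[0,0,0]},{"travel":[0,0,0.9],"delta_rot":[0,0,0]},{"travel":[0,0,0.9],"delta_rot":[0,0,0]},{"travel":[0,0,0.8],"delta_rot":[0,0,0]},{"travel":[0,0,0.45],"delta_rot":[0,0,0]},{"travel":[0,0,0.2],"delta_rot":[0,0,0]},{"travel":[0,0,0],"delta_rot":[0,0,0]}]'
python3 -m handwheel '[{"travel":[0,0,0.05],"delta_rot":[0,0,0]},{"travel":[0,0,0.05],"delta_rot":[0,0,0]},{"travel":[0,0,0],"delta_rot":[0,0,0]}]'
python3 -c "
from h import *
plan(611.6,193.9,148.6,189.3)"
```

```text
clock: 25.75
tcp_pos: [0.6118, 0.1938, 0.1506]
tcp_rot: [-180.0, -0.0, -170.7]
force: [1.2, 0.2, -2.3]
opening: 0.0253
finger_force: 101.1
clock: 26.05
tcp_pos: [0.6122, 0.1941, 0.1493]
tcp_rot: [180.0, 0.1, -170.7]
force: [1.1, 0.5, -1.6]
opening: 0.0249
finger_force: 101.1
t 26.05 tcp [612.2 194.1 149.3] [ 1.8000e+02  5.0000e-02 -1.7067e+02] F [ 1.14  0.51 -1.57] open 0.024888718596611042
turn units [0.001 0.006 0.003] shift units [ 0.029 -0.007  0.033]
```

```bash
python3 -m handwheel '[{"travel":[0,0,0.05],"delta_rot":[0,0,0]},{"travel":[0,0,0],"delta_rot":[0,0,0]}]'
python3 -m handwheel '[{"travel":[0,0,0.05],"delta_rot":[0,0,0]},{"travel":[0,0,0],"delta_rot":[0,0,0]}]'
```

```text
clock: 26.25
tcp_pos: [0.6119, 0.1941, 0.1477]
tcp_rot: [180.0, 0.0, -170.7]
force: [0.1, 0.9, -1.8]
opening: 0.025
finger_force: 101.1
clock: 26.45
tcp_pos: [0.612, 0.1941, 0.1476]
tcp_rot: [180.0, 0.1, -170.7]
force: [-2.8, 0.1, 3.0]
opening: 0.0252
finger_force: 101.8
```

The foot is on the mat. Release and rise.

```bash
python3 -m handwheel '[{"travel":[0,0,0],"delta_rot":[0,0,0]},{"travel":[0,0,0],"delta_rot":[0,0,0]},{"travel":[0,0,0],"delta_rot":[0,0,0]},{"travel":[0,0,0],"delta_rot":[0,0,0]},{"travel":[0,0,0],"delta_rot":[0,0,0]},{"travel":[0,0,0],"delta_rot":[0,0,0]},{"travel":[0,0,0],"delta_rot":[0,0,0]},{"travel":[0,0,0],"delta_rot":[0,0,0]}]' 1
python3 -m handwheel '[{"travel":[0,0,-0.3],"delta_rot":[0,0,0]},{"travel":[0,0,-0.6],"delta_rot":[0,0,0]},{"travel":[0,0,-0.9],"delta_rot":[0,0,0]},{"travel":[0,0,-1],"delta_rot":[0,0,0]},{"travel":[0,0,-1],"delta_rot":[0,0,0]},{"travel":[0,0,-1],"delta_rot":[0,0,0]},{"travel":[0,0,-1],"delta_rot":[0,0,0]},{"travel":[0,0,0],"delta_rot":[0,0,0]},{"travel":[0,0,0],"delta_rot":[0,0,0]}]'
python3 - <<'E'
from h import *
c=save('top','t8');P=cloud(c);z=P[...,2];d=np.hypot(P[...,0]-.5543,P[...,1]+.2144)
m=(d<.02)&(z>.1);q=P[m];A=np.c_[q[:,:2]-q[:,:2].mean(0),np.ones(len(q))];k=np.linalg.lstsq(A,q[:,2],rcond=None)[0]
print('puck',m.sum(),q.mean(0)*1000,np.degrees(k[:2]))
b=c['color'].max(2)
cv2.imwrite('pics/t8c.png',np.hstack([cv2.resize(c['color'][140:260,90:190,::-1],None,fx=4,fy=4),cv2.resize(c['color'][160:260,305:395,::-1],(400,480),interpolation=2)]))
for n,u,v in(('jar',238,168),('block',229,221),('spare',234,260)): print(n,np.round(P[v,u]*1000))
E
```

```text
clock: 27.25
tcp_pos: [0.6119, 0.194, 0.1467]
tcp_rot: [-180.0, 0.0, -170.7]
force: [0.2, -0.1, -0.1]
opening: 0.0855
finger_force: 0.0
clock: 28.15
tcp_pos: [0.6122, 0.1941, 0.2635]
tcp_rot: [180.0, 0.1, -170.7]
force: [0.1, 0.1, -0.4]
opening: 0.0854
finger_force: 0.0
puck 209 [ 552.47813703 -214.14596919  103.97232944] [ 6.06148204 -0.85433595]
jar [654. -12.  63.]
block [554.   8.  17.]
spare [476.  -4.  21.]
```

View pics/t8c.png

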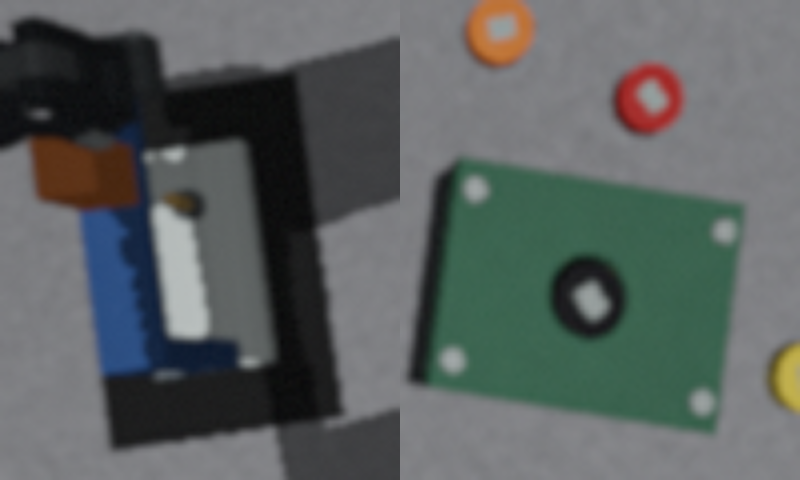

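The ejector stands upright on the mat (foot at crop (210,260)) and the gripper is clear above it. The specimen at crop (588,297) stands 9 mm proud with a 6–8° lean, and the bystanders have not moved.

```bash
python3 -c "
from station import *
print(hand_in())"
```

```text
the job is handed in; nothing more can be done
None
```

I handed in the job with the specimen about 9 mm proud and leaning about 6–8° (limit about 11.5°), the ejector released upright near the middle of its mat, and the jar, steel block and green specimen where they were; the station did not report a verdict.

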